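# Peel the top parts tray off the stack and hold it over the pattern

## Task

Take the top tray off the nested stack in the caddy: the trays cling together, so first peel one corner of it up while the opposite corner is still nested, and let the other trays stay down in the caddy. Bring it, right way up, over the white pattern sheet and finish while still holding it there, still and level, centred over the middle of the sheet and about 10 cm above it, ready to be filled with cut glass. Leave the tools and other things on the bench where they are.

Things in the scene. Friction and masses are not known exactly. Their poses are not given: they have to be found in the camera images.
- tray: The top tray of the stack: an empty formed grey plastic tray, 210 (its x) x 150 (its y) x 45 mm high, about 160 g. All round it a rim band 10 mm wide and 14 mm deep (31 to 45 mm above the underside) with upright faces; inside, a 4 mm shoulder at the rim's foot, then 2.5 mm walls flaring at 17 degrees. Origin: centre of its underside; z up, x along the long side.
- caddy: Fixed tray caddy: plywood base 240 (x) x 180 (y) x 8 mm, a steel angle at each corner, up to 83 mm above the table. Six like trays stand nested in it, aligned with its x and y, 18 mm apart: five that stay and the top one, whose underside starts 98 mm and rim top 143 mm above the table; 4 mm gap between neighbouring rim bands. Origin: centre of the base's underside.
- lower (a joint): Rise in m of the five lower trays as one clump (0: down), weight 7.8 N; the angles let it only rise. Upright friction ribs near the corners hold the top tray with 9 to 12 N in all against a level pull (the clump could come along); each lets go once the wall there is about 17 mm up. One corner peels with 5 to 8 N: the tray turns about the opposite corner, its rim on the rim below.
- pattern: Fixed pattern board, 300 (x) x 250 (y) x 6 mm: plywood faced with the white pattern sheet, a wooden lath 12 mm high along its +x edge and its +y edge and the leaded start of a window panel with upright nails (up to 35 mm above the table) in the corner between them. Origin: centre of its underside, on the table.
- sheet_mid (a point): Middle of the white sheet (board centre), at the sheet's surface, 6 mm above the table.
- bowl: Bystander: white plastic bowl of horseshoe nails, 144 mm across, 50 mm high. Origin: centre of its underside.
- hammer: Bystander: hammer lying along its x, 270 mm long, head at +x, less than 45 mm high, between the caddy and the board. Origin: near the middle of the tool, on the table.
- came_knife: Bystander: lead knife with wooden grip and fan-shaped blade, 200 mm long along its x, 22 mm high. Origin: under the middle of the grip.
- pliers: Bystander: grozing pliers, 205 mm long along x, 14 mm high. Origin: under the pivot.
- spool: Bystander: spool of solder, 64 mm across, 48 mm high, standing. Origin: centre of its underside.
- flux: Bystander: small clear flux bottle, 52 mm across, 105 mm high. Origin: centre of its underside.
- lath: Bystander: offcut of lath, 160 x 32 x 18 mm. Origin: centre of its underside.
- marker: Bystander: marker pen, 150 mm long, 14 mm thick. Origin: under its middle.
- tray_c0 (a point): Corner of the top tray: on the centre line of the rim, at its top edge, 45 mm above the underside, at x = -100, y = -70 mm in the tray's frame.
- tray_c1 (a point): Corner of the top tray: on the centre line of the rim, at its top edge, 45 mm above the underside, at x = +100, y = -70 mm in the tray's frame.
- tray_c2 (a point): Corner of the top tray: on the centre line of the rim, at its top edge, 45 mm above the underside, at x = +100, y = +70 mm in the tray's frame.
- tray_c3 (a point): Corner of the top tray: on the centre line of the rim, at its top edge, 45 mm above the underside, at x = -100, y = +70 mm in the tray's frame.

How it is judged:
By the outcome, as a careful person would: the job done as asked, in the order asked, and still so for the second after the job is handed in, while the arm keeps its last pose, push and grip.
It also fails if it takes over 45 s, if anything falls off the work surface, if the arm or the gripper's body presses on something with over 40 N, if the wrist force passes 120 N, or if a joint passes its speed limit or range.

## Robot

A 6-joint arm with a two-finger parallel gripper is mounted at the origin on the work surface. World frame = base frame: x ahead of the robot, y to its left, z up, the work surface at z = 0. Lengths are in m, angles in rad, forces in N, time in s.
With the tool pointing down it reaches from about 0.4 to 0.825 m from the base axis. Payload 7 kg.
Tool frame: the origin (TCP) lies at the centre of the arm's flange, where the gripper is bolted on; the fingertips stand robot.tips_ahead ahead of it and the grasp point (between the pads) lies 159 mm ahead of it (robot.tips_ahead is the distance from the TCP to the fingertips, in m); z points along the fingers, y is the direction in which the jaws open and shut (so a half turn about z gives the same grasp; the last joint's range is limited). The gripper opens to 88 mm and grips with 3 to 60 N. Pads are 19 mm wide; open, the fingers measure 130 mm over their backs; the gripper's body (78 mm by 193 mm) begins 47 mm behind the grasp point.
Start: joints at [1.463, 0.359, 0.012, 0, -1.224, -0.288], TCP at [0.26, 0.623, 0.405] pointing down, gripper open.
Joint ranges: [-3.07, 3.07], [-1.43, 2.12], [-1.02, 1.25], [-3.03, 1.67], [-3.05, -0], [-3.03, 3.03]. Speed limits (rad/s): [2.39, 2.39, 3.01, 3.14, 3.14, 3.14].

## Interface

Orientations are given as [roll, pitch, yaw] about the fixed x, y, z axes, in that order (R = Rz(yaw) Ry(pitch) Rx(roll)).
In Python, from rig import robot gives the robot as it stands.
- The arm moves only by the tool drive_tool, never from a script. Its argument "series" is a list of rows, each a list of 7 numbers: the shift along the tool's x, y, z in m, then the turn, a rotation vector about the tool's x, y, z in degrees, then the closure in counts, from 0 (fully open) to 255 (shut). In form: [[tx, ty, tz, wx, wy, wz, claw], ...]. A call has 1 to 12 rows; each row is the pose to reach, as a shift and turn from the pose commanded when the call began, along the tool's axes at that moment; what a row does not reach only later rows make up. A row lasts 1/12 s, in which the tool goes at most 41.7 mm and 7.16 degrees, less where a joint would pass 70% of its speed; a pose out of reach is approached as far as the arm can. A call with a gripper value outside its range is refused whole. The fingers move at their own pace and stop on an object; "squeeze" is the grip in N (left out, the last holds). Time passes only in rows, so rows that repeat a pose let the fingers close. It gives the time, the measured TCP pose, the force and the opening at its end, in the units of the state.
- robot.observe(): the state, without advancing time (a new reading comes with each control period).
- robot.camera(name): name is "scene" or "top"; returns (picture, depth): 480x640x3 uint8, red, green, blue; 480x640 float32, m along the optical axis (not along the pixel's ray), 0 where there is no reading.
- robot.get_calibration(name): a dict with "camera_matrix" (3x3 intrinsics, pixels), "R" (3x3) and "t" (3): a world point X has camera coordinates R X + t. Camera axes: x right, y down, z forward; pixel columns grow to the right and rows downward; lengths in m; the calibration is good to about 2 mm. A picture is of the moment at which its call begins. get_calibration takes no time and is no camera call.
- robot.hand_in(): hands the job in, once; it reports no verdict.
The state is a dict: "t": time; "joints": joint angles; "joint_velocities": joint speeds; "joint_torque": joint torques, N m; "tool_pos": TCP position; "orientation": TCP orientation; "wrist_force": force on the tool from outside, world axes, zero at the start; "wrist_torque": the same for the moment, N m; "grip_width": finger opening in m.
Only numpy, scipy, OpenCV 4.12 (cv2) and the standard library are available. Lean on these libraries where they do the work, as an engineer would, in place of code of your own. Each camera call takes 0.05 s, during which the arm holds its last target.

## Working session

There is one attempt and no reset: what is moved stays moved. The work goes in short steps, Python scripts to look and compute and a tool call to move; the robot and the scene stay as the last step left them, time stands still between calls to the robot, and variables do not carry over. Pictures are saved under pics/ and viewed, and the job is handed in when it is done.

Besides the shell and the picture viewer there is one more tool, called in YAML: its name, and indented under it one key for each argument. drive_tool: Moves the arm, as the interface text tells. Its arguments: {"type":"object","properties":{"series":{"type":"array","items":{"type":"array","items":{"type":"number"}}},"squeeze":{"type":"number"}},"required":["series"]}

```bash
ls; mkdir -p pics; python3 - <<'E'
from rig import robot
import cv2,numpy as np
print(robot.observe(), robot.tips_ahead)
for n in("scene","top"):
    p,d=robot.camera(n); cv2.imwrite(f"pics/{n}0.png",p[:,:,::-1]); np.save(f"pics/{n}0.npy",d)
    c=robot.get_calibration(n); print(n,c)
E
```

```text
pics
{'t': 0.0, 'joints': array([ 1.46308429e+00,  3.59378703e-01,  1.10208853e-02, -3.08469193e-04,
       -1.22411814e+00, -2.88074792e-01]), 'joint_velocities': array([ 1.32950675e-03,  8.63368399e-05, -4.34884739e-04, -1.12190707e-03,
       -1.57167441e-03,  8.11623754e-04]), 'joint_torque': array([-7.50570180e-04, -5.82735193e+01,  2.93040454e+01,  6.99710503e+00,
        6.87916239e-03, -1.84010605e-04]), 'tool_pos': array([0.2601832 , 0.62261351, 0.40371872]), 'orientation': array([ 3.13989985e+00, -1.99204544e-04, -3.95891715e-01]), 'wrist_force': array([-1.22468844,  0.20354404, -0.10115998]), 'wrist_torque': array([ 0.00545095, -0.01564789,  0.00053606]), 'grip_width': 0.08748348484461244} 0.1781
scene {'camera_matrix': array([[585.12000016,   0.        , 322.81582626],
       [  0.        , 585.12000016, 244.26448563],
       [  0.        ,   0.        ,   1.        ]]), 'R': array([[ 0.3770524 ,  0.92616607,  0.00692117],
       [ 0.75366107, -0.30246302, -0.5835333 ],
       [-0.53835535,  0.22523885, -0.81205972]]), 't': array([-0.21275941, -0.38178218,  2.02662243])}
top {'camera_matrix': array([[580.32948572,   0.        , 328.68107674],
       [  0.        , 580.32948572, 234.38951537],
       [  0.        ,   0.        ,   1.        ]]), 'R': array([[-0.0047839 , -0.99998517, -0.00260271],
       [-0.98146995,  0.00519387, -0.19154569],
       [ 0.19155637,  0.00163814, -0.98148025]]), 't': array([-0.02169057,  0.59185339,  1.43912338])}
```

View pics/scene0.png

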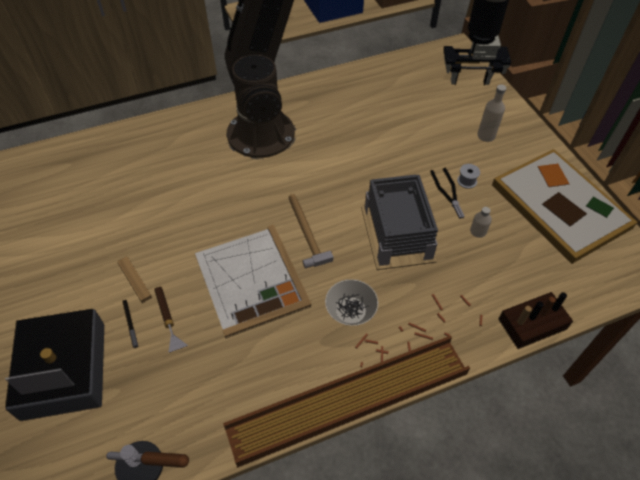

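View pics/top0.png

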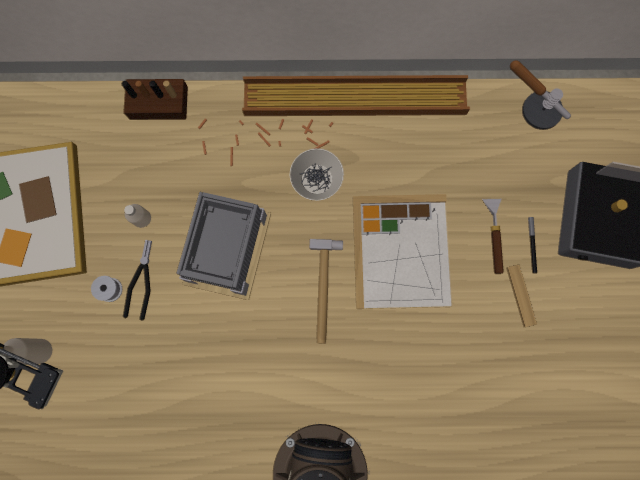

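```bash
cat > h.py <<'E'
import numpy as np,cv2
from rig import robot
def world(n,d,cal=None):
    c=cal or robot.get_calibration(n); K=c["camera_matrix"]
    v,u=np.mgrid[0:480,0:640]
    P=np.stack([(u-K[0,2])/K[0,0]*d,(v-K[1,2])/K[1,1]*d,d],-1)
    return (P-c["t"])@c["R"]
def proj(n,X):
    c=robot.get_calibration(n); q=(np.asarray(X)@c["R"].T+c["t"])@c["camera_matrix"].T
    return q[...,:2]/q[...,2:]
def pix(n,uv,z):
    c=robot.get_calibration(n); r=c["R"].T@np.linalg.inv(c["camera_matrix"])@[*uv,1]; o=-c["R"].T@c["t"]
    return o+r*(z-o[2])/r[2]
E
python3 - <<'E'
from h import *
p=cv2.imread("pics/top0.png"); d=np.load("pics/top0.npy")
cv2.imwrite("pics/c1.png",cv2.resize(p[180:310,165:285],None,fx=4.5,fy=4.5,interpolation=cv2.INTER_CUBIC))
cv2.imwrite("pics/c2.png",cv2.resize(p[185:320,340:465],None,fx=4.4,fy=4.4,interpolation=cv2.INTER_CUBIC))
for n in("top","scene"):
    d=np.load(f"pics/{n}0.npy")
    W=world(n,d); m=(d>0)&(abs(W[...,2]-.141)<.008)&(W[...,0]>.3)&(W[...,0]<.8)&(abs(W[...,1]-.2)<.25)
    q=W[m]; print(n,len(q),np.median(q[:,2]),cv2.minAreaRect((q[:,:2]*1000).astype(np.float32)))
    m=(d>0)&(W[...,2]>.003)&(W[...,2]<.009)&(abs(W[...,1]+.15)<.25)&(W[...,0]>.3)&(W[...,0]<.8)
    g=cv2.morphologyEx(m.astype(np.uint8),cv2.MORPH_OPEN,np.ones((5,5)))
    k,l,s,_=cv2.connectedComponentsWithStats(g); 
    for i in range(1,k):
        if s[i,4]>1500: print(cv2.minAreaRect((W[l==i][:,:2]*1000).astype(np.float32)),np.median(W[l==i][:,2]))
E
```

```text
top 1433 0.14261823811957527 ((566.4220581054688, 245.73284912109375), (151.6893768310547, 211.2633514404297), 76.65291595458984)
scene 1047 0.14237806590282298 ((563.7401733398438, 242.43911743164062), (153.06399536132812, 223.2659912109375), 77.28779602050781)
```

View pics/c1.png

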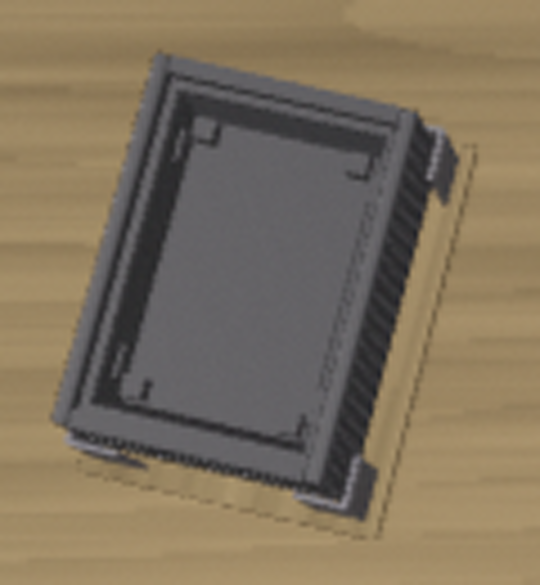

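View pics/c2.png

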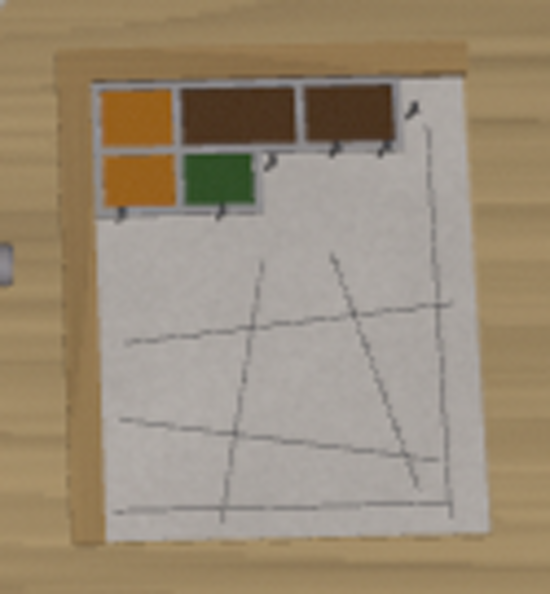

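```bash
python3 - <<'E'
from h import *
f=4.5;T=[pix("top",((a-1.75)/f+165,(b-1.75)/f+180),.143)[:2] for a,b in[(157,52),(418,110),(318,487),(58,425)]]
T=np.array(T);print(T,T.mean(0),cv2.minAreaRect((T*1000).astype(np.float32)))
f=4.4
for z in(.012,.018):
    B=np.array([pix("top",((a-1.7)/f+340,(b-1.7)/f+185),zz)[:2] for a,b,zz in[(53,42,z),(467,40,z),(490,530,.006),(75,545,z)]])
    print(B.round(4),B.mean(0),cv2.minAreaRect((B*1000).astype(np.float32)))
W=world("top",np.load("pics/top0.npy"))
for u,v in[(358,250),(400,199),(420,270),(324,300),(325,244),(316,175),(330,244)]: print(u,v,W[v,u].round(4))
m=(W[...,2]>.03)&(abs(W[...,1])<.15)&(W[...,0]>.3)&(W[...,0]<.85)
k,l,s,c=cv2.connectedComponentsWithStats(m.astype(np.uint8))
for i in range(1,k): print(s[i],c[i],W[l==i].min(0).round(3),W[l==i].max(0).round(3))
E
```

```text
[[0.68522617 0.29309469]
 [0.65174104 0.14946723]
 [0.44625422 0.19865176]
 [0.48001812 0.33808589]] [0.56580989 0.24482489] ((566.1624755859375, 245.77215576171875), (147.4766082763672, 211.2911376953125), 76.53915405273438)
[[ 0.7106 -0.087 ]
 [ 0.7105 -0.3404]
 [ 0.4125 -0.3423]
 [ 0.4045 -0.0962]] [ 0.55952155 -0.21646934] ((561.34521484375, -218.186767578125), (306.3272705078125, 253.2657928466797), 1.7166017293930054)
[[ 0.709  -0.0868]
 [ 0.7089 -0.3392]
 [ 0.4125 -0.3423]
 [ 0.4041 -0.0959]] [ 0.55861954 -0.2160311 ] ((560.32958984375, -217.42950439453125), (305.1131591796875, 252.26197814941406), 1.716601848602295)
358 250 [ 0.5572 -0.1016  0.0172]
400 199 [ 0.6951 -0.2161  0.0175]
420 270 [ 0.5045 -0.2644  0.0086]
324 300 [ 0.4256 -0.0117  0.0268]
325 244 [ 0.5722 -0.0148  0.026 ]
316 175 [0.7589 0.0085 0.0315]
330 244 [ 0.5726 -0.028   0.0231]
[120   1   1   1   1] [120.   1.] [ 0.305 -0.027  1.526] [ 0.305 -0.027  1.526]
[162   1   1   1   1] [162.   1.] [ 0.305 -0.027  1.526] [ 0.305 -0.027  1.526]
[216   1   1   1   1] [216.   1.] [ 0.305 -0.027  1.526] [ 0.305 -0.027  
[... 28231 characters left out ...]
1] [283. 476.] [ 0.305 -0.027  1.526] [ 0.305 -0.027  1.526]
[331 477   1   1   1] [331. 477.] [ 0.305 -0.027  1.526] [ 0.305 -0.027  1.526]
[398 477   1   1   1] [398. 477.] [ 0.305 -0.027  1.526] [ 0.305 -0.027  1.526]
[539 476   1   1   1] [539. 476.] [ 0.305 -0.027  1.526] [ 0.305 -0.027  1.526]
[594 477   1   1   1] [594. 477.] [ 0.305 -0.027  1.526] [ 0.305 -0.027  1.526]
[467 478   1   1   1] [467. 478.] [ 0.305 -0.027  1.526] [ 0.305 -0.027  1.526]
[469 479   1   1   1] [469. 479.] [ 0.305 -0.027  1.526] [ 0.305 -0.027  1.526]
[524 478   1   1   1] [524. 478.] [ 0.305 -0.027  1.526] [ 0.305 -0.027  1.526]
[582 478   1   1   1] [582. 478.] [ 0.305 -0.027  1.526] [ 0.305 -0.027  1.526]
```

```bash
python3 - <<'E'
from h import *
p=cv2.imread("pics/scene0.png")
a=cv2.resize(p[170:275,355:450],None,fx=4.1,fy=5.6,interpolation=cv2.INTER_CUBIC)
a=cv2.resize(p[165:285,355:455],None,fx=4,fy=4,interpolation=cv2.INTER_CUBIC)
b=cv2.resize(p[222:342,190:320],None,fx=3,fy=3,interpolation=cv2.INTER_CUBIC)
b=cv2.copyMakeBorder(b,0,a.shape[0]-b.shape[0],0,0,0)
cv2.imwrite("pics/c3.png",np.hstack([a,b])); print(a.shape,b.shape)
E
```

```text
(480, 400, 3) (480, 390, 3)
```

View pics/c3.png

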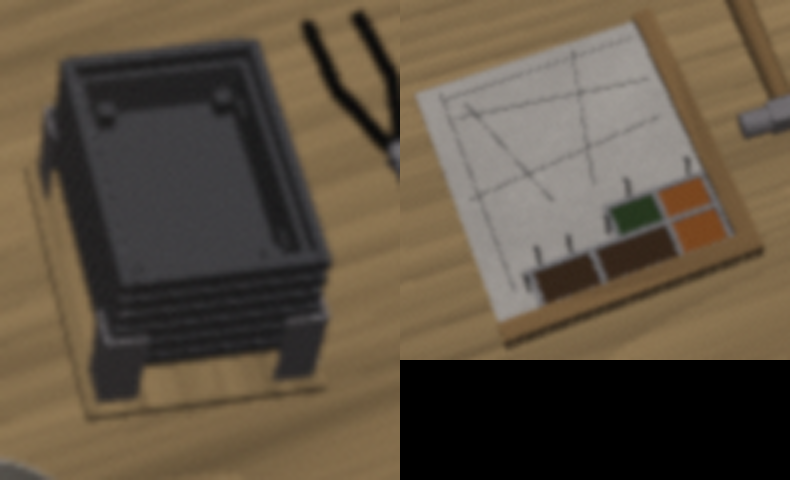

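```bash
python3 - <<'E'
from h import *
from scipy.optimize import least_squares
def fit(obs,x0):
    def m(x,o):
        n,(a,b,z),_=o; c,s=np.cos(x[2]),np.sin(x[2]); return proj(n,[x[0]+c*a-s*b,x[1]+s*a+c*b,z])
    for sel in (None,"top","scene"):
        O=[o for o in obs if sel in(None,o[0])]
        r=least_squares(lambda x:np.concatenate([m(x,o)-o[2] for o in O]),x0)
        print(sel,r.x[:2].round(4),np.degrees(r.x[2]).round(2),"rms px",np.sqrt((r.fun**2).mean()).round(2))
t=lambda a,b,f,u0,v0:((a-(f-1)/2)/f+u0,(b-(f-1)/2)/f+v0)
X,Y=.105,.075
T=[("top",(s*X,q*Y,.143),t(a,b,4.5,165,180)) for s,q,a,b in[(1,1,157,52),(1,-1,418,110),(-1,-1,318,487),(-1,1,58,425)]]
T+=[("scene",(s*X,q*Y,.143),t(a,b,4,355,165)) for s,q,a,b in[(-1,-1,61,60),(-1,1,258,42),(1,1,329,262),(1,-1,118,287)]]
fit(T,[.566,.245,-.23])
X,Y=.15,.125
B=[("top",(X,Y,.018),t(53,42,4.4,340,185)),("top",(X,-Y,.018),t(467,40,4.4,340,185)),("top",(-X,-Y,.006),t(490,530,4.4,340,185)),("top",(-X,Y,.006),t(75,545,4.4,340,185))]
B+=[("scene",(-X,-Y,.006),t(16,93,3,190,222)),("scene",(X,Y,.018),t(362,247,3,190,222)),("scene",(X,-Y,.018),t(100,325,3,190,222)),("scene",(-X,Y,.018),t(250,10,3,190,222))]
fit(B,[.56,-.216,0.01])
E
```

```text
None [0.565  0.2439] -13.51 rms px 0.77
top [0.5658 0.2448] -13.1 rms px 0.75
scene [0.5639 0.2428] -14.11 rms px 0.42
None [ 0.5549 -0.217 ] 0.62 rms px 1.8
top [ 0.5588 -0.2162] 1.1 rms px 0.71
scene [ 0.5489 -0.2177] 0.03 rms px 1.67
```

drive_tool:
  series:
    - [0.03,0.02,0,0,0,6,0]
    - [0.06,0.038,0,0,0,13,0]
    - [0.09,0.057,0,0,0,20,0]
    - [0.12,0.076,0,0,0,27,0]
    - [0.15,0.095,0,0,0,34,0]
    - [0.18,0.114,0,0,0,41,0]
    - [0.21,0.133,0,0,0,48,0]
    - [0.24,0.152,0,0,0,55,0]
    - [0.27,0.171,0.01,0,0,62,0]
    - [0.295,0.187,0.02,0,0,69,0]
    - [0.315,0.199,0.03,0,0,76,0]
    - [0.3213,0.2034,0.035,0,0,80.7,0]

```text
t: 1.1
tool_pos: [0.4793, 0.3083, 0.3682]
orientation: [3.14, -0.002, -1.813]
wrist_force: [-0.4, 0.1, 1.0]
grip_width: 0.0879
```

drive_tool:
  series:
    - [0,0,0,0,0,0,0]
    - [0,0,0,0,0,0,0]

```text
t: 1.27
tool_pos: [0.4785, 0.3108, 0.3692]
orientation: [3.141, -0.001, -1.803]
wrist_force: [-0.6, 1.0, 0.1]
grip_width: 0.0877
```

```bash
python3 - <<'E'
from h import *
s=robot.observe(); print({k:np.round(v,4) for k,v in s.items()})
for n in("top","scene"):
    p,d=robot.camera(n); cv2.imwrite(f"pics/{n}1.png",p[:,:,::-1])
    if n=="top": a=cv2.resize(p[180:310,150:290],None,fx=4,fy=4,interpolation=cv2.INTER_CUBIC); cv2.imwrite("pics/d1.png",a[:,:,::-1])
    else:  a=cv2.resize(p[130:280,330:480],None,fx=4,fy=4,interpolation=cv2.INTER_CUBIC); cv2.imwrite("pics/d2.png",a[:,:,::-1])
E
```

```text
{'t': np.float64(1.2667), 'joints': array([ 9.1890e-01,  2.1460e-01, -2.7350e-01, -1.0000e-04, -1.0837e+00,
       -1.1515e+00]), 'joint_velocities': array([ 0.0256, -0.0082,  0.0189,  0.0046, -0.0025,  0.0181]), 'joint_torque': array([ -0.8972, -44.4963,  26.811 ,   6.4262,  -0.0498,  -0.3974]), 'tool_pos': array([0.4785, 0.3108, 0.3692]), 'orientation': array([ 3.1411e+00, -9.0000e-04, -1.8035e+00]), 'wrist_force': array([-0.5951,  0.952 ,  0.0734]), 'wrist_torque': array([ 0.1588, -0.031 ,  0.0173]), 'grip_width': np.float64(0.0877)}
```

View pics/d1.png

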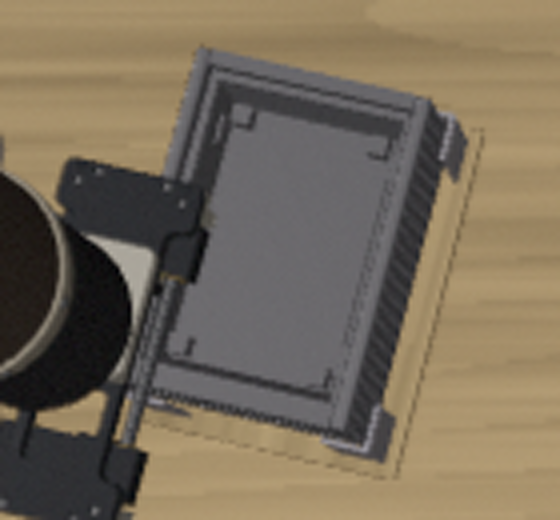

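View pics/d2.png

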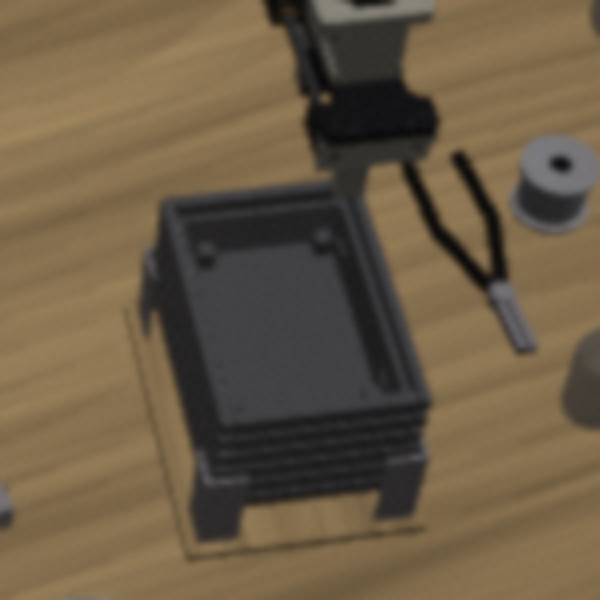

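drive_tool:
  series:
    - [0,0,0.02,0,0,0,0]
    - [0,0,0.04,0,0,0,0]
    - [0,0,0.05,0,0,0,0]
    - [0,0,0.055,0,0,0,0]
    - [0,0,0.058,0,0,0,0]
    - [0,0,0.059,0,0,0,0]
    - [0,0,0.059,0,0,0,0]

```text
t: 1.95
tool_pos: [0.4784, 0.3116, 0.3113]
orientation: [-3.141, 0.001, -1.804]
wrist_force: [-0.1, -0.2, 0.7]
grip_width: 0.0876
```

drive_tool:
  series:
    - [0,0,0,0,0,0,255]
    - [0,0,0,0,0,0,255]
    - [0,0,0,0,0,0,255]
    - [0,0,0,0,0,0,255]
    - [0,0,0,0,0,0,255]
    - [0,0,0,0,0,0,255]
    - [0,0,0,0,0,0,255]
    - [0,0,0,0,0,0,255]
  squeeze: 10

```text
t: 2.62
tool_pos: [0.4783, 0.3112, 0.3107]
orientation: [3.142, -0.0, -1.804]
wrist_force: [-0.1, 0.6, 0.4]
grip_width: 0.0398
```

drive_tool:
  series:
    - [0,0,0,0,0,0,255]
    - [0,0,0,0,0,0,255]
    - [0,0,0,0,0,0,255]
    - [0,0,0,0,0,0,255]
    - [0,0,0,0,0,0,255]
    - [0,0,0,0,0,0,255]
    - [0,0,0,0,0,0,255]
    - [0,0,0,0,0,0,255]
  squeeze: 10

```text
t: 3.28
tool_pos: [0.4783, 0.3111, 0.3106]
orientation: [3.142, -0.0, -1.804]
wrist_force: [0.5, -0.9, 0.6]
grip_width: 0.0098
```

drive_tool:
  series:
    - [0,0,0,0,0,0,255]
    - [0,0,0,0,0,0,255]
    - [0,0,0,0,0,0,255]
  squeeze: 50

```text
t: 3.53
tool_pos: [0.4782, 0.3111, 0.3106]
orientation: [3.141, -0.0, -1.804]
wrist_force: [-0.6, -0.7, 0.6]
grip_width: 0.0092
```

```bash
cat > peel.py <<'E'
from h import *
from scipy.spatial.transform import Rotation as Ro
c0=np.array([.565,.244]);psi=np.radians(-13.4)
c,s=np.cos(psi),np.sin(psi);Rt=np.array([[c,-s],[s,c]])
def tp(a,b,z): return np.array([*(c0+Rt@[a,b]),z])
E
python3 - <<'E'
from peel import *
P=tp(.105,-.075,.129); G=tp(-.1,.07,.129)
dg=(G-P);dg/=np.linalg.norm(dg); ax=np.cross(dg,[0,0,1])
p0=np.array([.4781,.311,.3097]); R0=Ro.from_euler('xyz',[np.pi,0,-1.804])
for th in(1,2,3,4,5,6,7):
    R=Ro.from_rotvec(ax*np.radians(th)); p=P+R.apply(p0-P)
    sh=R0.inv().apply(p-p0); w=(R0.inv()*R*R0).as_rotvec(degrees=True)
    print(th,sh.round(4),w.round(2),"corner rise",(P+R.apply(G-P)-G)[2].round(4))
E
```

```text
1 [ 0.0018 -0.0026 -0.0041] [-0.82 -0.58 -0.  ] corner rise 0.0044
2 [ 0.0037 -0.0053 -0.0082] [-1.63 -1.16 -0.  ] corner rise 0.0088
3 [ 0.0057 -0.008  -0.0121] [-2.45 -1.73 -0.  ] corner rise 0.0131
4 [ 0.0076 -0.0108 -0.0161] [-3.26 -2.31  0.  ] corner rise 0.0175
5 [ 0.0096 -0.0136 -0.0199] [-4.08 -2.89  0.  ] corner rise 0.0219
6 [ 0.0117 -0.0165 -0.0238] [-4.9  -3.47 -0.  ] corner rise 0.0262
7 [ 0.0137 -0.0194 -0.0275] [-5.71 -4.05 -0.  ] corner rise 0.0306
```

drive_tool:
  series:
    - [0.0009,-0.0013,-0.002,-0.41,-0.29,0,255]
    - [0.0018,-0.0026,-0.0041,-0.82,-0.58,0,255]
    - [0.0028,-0.004,-0.0061,-1.22,-0.87,0,255]
    - [0.0037,-0.0053,-0.0082,-1.63,-1.16,0,255]
    - [0.0037,-0.0053,-0.0082,-1.63,-1.16,0,255]

```text
t: 3.95
tool_pos: [0.483, 0.3059, 0.3191]
orientation: [3.112, 0.02, -1.805]
wrist_force: [1.9, -3.0, -3.0]
grip_width: 0.0096
```

```bash
python3 - <<'E'
from h import *
s=robot.observe(); print({k:np.round(v,3) for k,v in s.items() if k in("wrist_force","wrist_torque","tool_pos","orientation")})
p,d=robot.camera("scene"); a=cv2.resize(p[130:280,330:480],None,fx=4,fy=4,interpolation=cv2.INTER_CUBIC); cv2.imwrite("pics/e2.png",a[:,:,::-1])
E
```

```text
{'tool_pos': array([0.483, 0.306, 0.319]), 'orientation': array([ 3.112,  0.02 , -1.805]), 'wrist_force': array([ 1.87 , -2.966, -3.012]), 'wrist_torque': array([-1.   , -0.812,  0.054])}
```

View pics/e2.png

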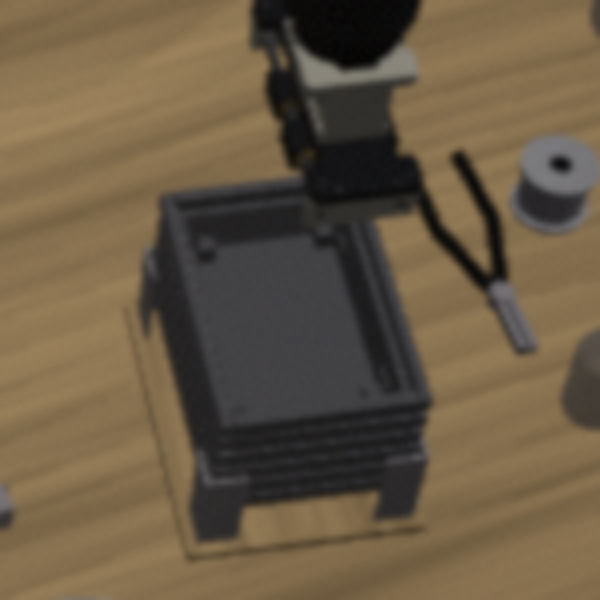

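```bash
python3 - <<'E'
from peel import *
P=tp(.105,-.075,.129); G=tp(-.1,.07,.129)
dg=(G-P);dg/=np.linalg.norm(dg); ax=np.cross(dg,[0,0,1])
p0=np.array([.4781,.311,.3097]); R0=Ro.from_euler('xyz',[np.pi,0,-1.804])
S=Ro.from_rotvec(ax*np.radians(2)); pS=P+S.apply(p0-P); RS=S*R0
for th in(3,4,5,6,7):
    R=Ro.from_rotvec(ax*np.radians(th)); p=P+R.apply(p0-P)
    print(th,RS.inv().apply(p-pS).round(4),(RS.inv()*R*R0).as_rotvec(degrees=True).round(2))
E
```

```text
3 [ 0.0018 -0.0026 -0.0041] [-0.82 -0.58 -0.  ]
4 [ 0.0037 -0.0053 -0.0082] [-1.63 -1.16 -0.  ]
5 [ 0.0057 -0.008  -0.0121] [-2.45 -1.73  0.  ]
6 [ 0.0076 -0.0108 -0.0161] [-3.26 -2.31  0.  ]
7 [ 0.0096 -0.0136 -0.0199] [-4.08 -2.89  0.  ]
```

Increments are the same, as expected (fixed rotation). Continue to 4°, then 6°.

drive_tool:
  series:
    - [0.0009,-0.0013,-0.002,-0.41,-0.29,0,255]
    - [0.0018,-0.0026,-0.0041,-0.82,-0.58,0,255]
    - [0.0028,-0.004,-0.0061,-1.22,-0.87,0,255]
    - [0.0037,-0.0053,-0.0082,-1.63,-1.16,0,255]
    - [0.0037,-0.0053,-0.0082,-1.63,-1.16,0,255]

```text
t: 4.42
tool_pos: [0.4874, 0.3009, 0.327]
orientation: [3.084, 0.04, -1.806]
wrist_force: [3.1, -4.3, -2.9]
grip_width: 0.0093
```

drive_tool:
  series:
    - [0.0009,-0.0013,-0.002,-0.41,-0.29,0,255]
    - [0.0018,-0.0026,-0.0041,-0.82,-0.58,0,255]
    - [0.0028,-0.004,-0.0061,-1.22,-0.87,0,255]
    - [0.0037,-0.0053,-0.0082,-1.63,-1.16,0,255]
    - [0.0037,-0.0053,-0.0082,-1.63,-1.16,0,255]

```text
t: 4.83
tool_pos: [0.4924, 0.2963, 0.3354]
orientation: [3.057, 0.063, -1.807]
wrist_force: [2.5, -0.3, -0.8]
grip_width: 0.0093
```

```bash
python3 - <<'E'
from h import *
s=robot.observe(); print({k:np.round(v,3) for k,v in s.items() if k in("wrist_force","wrist_torque","tool_pos","orientation")})
p,d=robot.camera("scene"); a=cv2.resize(p[130:280,330:480],None,fx=4,fy=4,interpolation=cv2.INTER_CUBIC)
p,d=robot.camera("top"); b=cv2.resize(p[170:320,150:250],None,fx=4,fy=4,interpolation=cv2.INTER_CUBIC)
cv2.imwrite("pics/e3.png",np.hstack([a[:,100:500],b[:,:400]])[:,:,::-1])
E
```

```text
{'tool_pos': array([0.492, 0.296, 0.335]), 'orientation': array([ 3.057,  0.063, -1.807]), 'wrist_force': array([ 2.453, -0.28 , -0.765]), 'wrist_torque': array([-0.349, -1.012, -0.188])}
```

View pics/e3.png

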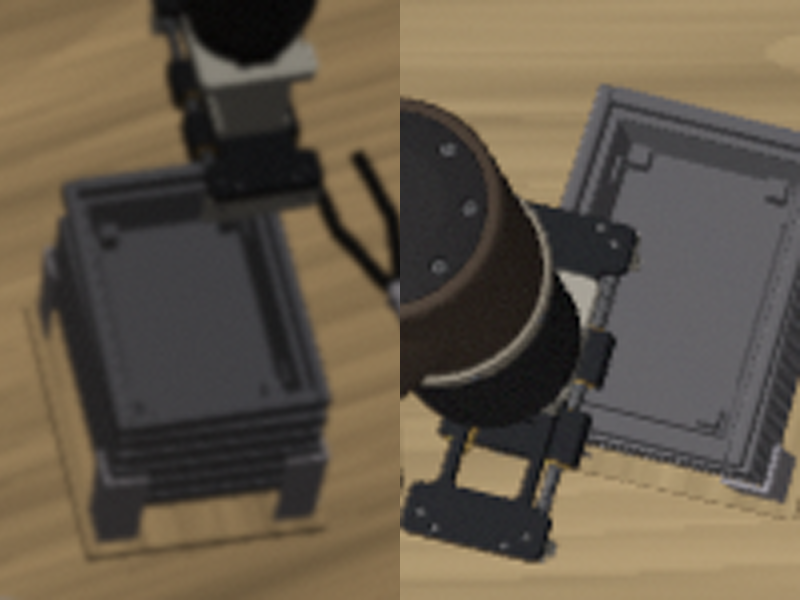

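```bash
python3 - <<'E'
from peel import *
P=tp(.105,-.075,.129); G=tp(-.1,.07,.129)
dg=(G-P);dg/=np.linalg.norm(dg); ax=np.cross(dg,[0,0,1])
p0=np.array([.4781,.311,.3097]); R0=Ro.from_euler('xyz',[np.pi,0,-1.804])
S=Ro.from_rotvec(ax*np.radians(6)); pS=P+S.apply(p0-P); RS=S*R0
for th,l in((7,0),(8,.002),(9,.006),(10,.012),(10,.02),(10,.03),(10,.06),(0,.1),(0,.12)):
    R=Ro.from_rotvec(ax*np.radians(th)); p=P+R.apply(p0-P)+[0,0,l]
    print(th,l,RS.inv().apply(p-pS).round(4),(RS.inv()*R*R0).as_rotvec(degrees=True).round(2),p.round(3))
E
```

```text
7 0 [ 0.0018 -0.0026 -0.0041] [-0.82 -0.58  0.  ] [0.494 0.293 0.337]
8 0.002 [ 0.0036 -0.0051 -0.0101] [-1.63 -1.16 -0.  ] [0.496 0.29  0.343]
9 0.006 [ 0.0053 -0.0075 -0.0181] [-2.45 -1.73 -0.  ] [0.499 0.288 0.351]
10 0.012 [ 0.0069 -0.0097 -0.028 ] [-3.26 -2.31 -0.  ] [0.501 0.285 0.36 ]
10 0.02 [ 0.0064 -0.0091 -0.036 ] [-3.26 -2.31 -0.  ] [0.501 0.285 0.368]
10 0.03 [ 0.0058 -0.0082 -0.0459] [-3.26 -2.31 -0.  ] [0.501 0.285 0.378]
10 0.06 [ 0.004  -0.0056 -0.0757] [-3.26 -2.31 -0.  ] [0.501 0.285 0.408]
0 0.1 [-0.0162  0.0229 -0.0737] [ 4.9   3.47 -0.  ] [0.478 0.311 0.41 ]
0 0.12 [-0.0174  0.0246 -0.0936] [ 4.9   3.47 -0.  ] [0.478 0.311 0.43 ]
```

drive_tool:
  series:
    - [0.0009,-0.0013,-0.002,-0.41,-0.29,0,255]
    - [0.0018,-0.0026,-0.0041,-0.82,-0.58,0,255]
    - [0.0027,-0.0039,-0.0071,-1.22,-0.87,0,255]
    - [0.0036,-0.0051,-0.0101,-1.63,-1.16,0,255]
    - [0.0045,-0.0063,-0.0141,-2.04,-1.45,0,255]
    - [0.0053,-0.0075,-0.0181,-2.45,-1.73,0,255]

```text
t: 5.43
tool_pos: [0.4988, 0.2877, 0.3517]
orientation: [3.011, 0.091, -1.81]
wrist_force: [-0.3, -0.2, -2.7]
grip_width: 0.0097
```

drive_tool:
  series:
    - [0,0,0,0,0,0,255]

```text
t: 5.52
tool_pos: [0.4993, 0.2881, 0.3529]
orientation: [3.013, 0.093, -1.81]
wrist_force: [0.0, 0.5, -1.8]
grip_width: 0.0095
```

```bash
python3 - <<'E'
from h import *
p,d=robot.camera("scene"); a=cv2.resize(p[130:280,350:450],None,fx=4,fy=4,interpolation=cv2.INTER_CUBIC)
cv2.imwrite("pics/e4.png",a[:,:,::-1])
E
```

```text
(no output)
```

View pics/e4.png

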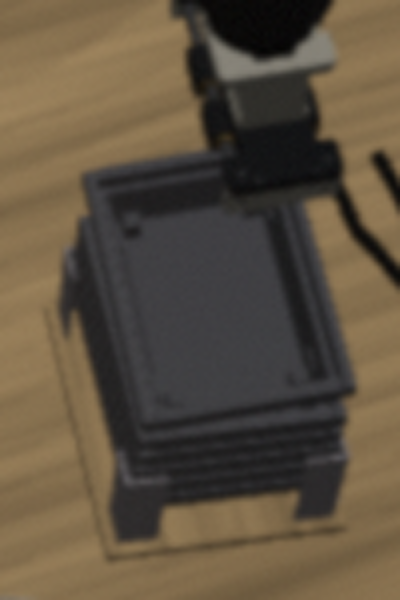

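drive_tool:
  series:
    - [-0.0003,0.0004,-0.004,0,0,0,255]
    - [-0.0005,0.0007,-0.008,0,0,0,255]
    - [-0.0007,0.0011,-0.012,0,0,0,255]
    - [-0.001,0.0014,-0.016,0,0,0,255]
    - [-0.0013,0.0019,-0.021,0,0,0,255]
    - [-0.0017,0.0025,-0.028,0,0,0,255]
    - [-0.0022,0.0031,-0.035,0,0,0,255]
    - [-0.003,0.0044,-0.05,0,0,0,255]
    - [-0.0039,0.0056,-0.065,0,0,0,255]
    - [-0.0042,0.006,-0.07,0,0,0,255]

```text
t: 6.4
tool_pos: [0.502, 0.2851, 0.4248]
orientation: [3.016, 0.093, -1.81]
wrist_force: [0.2, 0.5, -0.9]
grip_width: 0.0095
```

```bash
python3 - <<'E'
from h import *
s=robot.observe(); print({k:np.round(v,3) for k,v in s.items() if k in("wrist_force","wrist_torque","tool_pos","orientation")})
p,d=robot.camera("scene"); np.save("pics/sd5.npy",d); a=cv2.resize(p[110:290,330:480],None,fx=3.3,fy=3.3,interpolation=cv2.INTER_CUBIC)
cv2.imwrite("pics/e5.png",a[:,:,::-1])
E
```

```text
{'tool_pos': array([0.502, 0.285, 0.425]), 'orientation': array([ 3.016,  0.093, -1.81 ]), 'wrist_force': array([ 0.231,  0.488, -0.905]), 'wrist_torque': array([-0.171, -0.417, -0.037])}
```

View pics/e5.png

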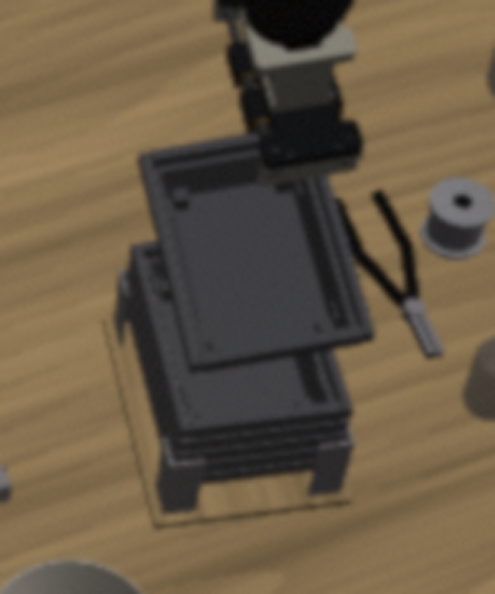

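```bash
python3 - <<'E'
from peel import *
s=robot.observe()
p=s["tool_pos"]; R=Ro.from_euler('xyz',s["orientation"])
for q,y in(((.478,.311,.40),-1.804),):
    T=Ro.from_euler('xyz',[np.pi,0,y])
    print(R.inv().apply(np.array(q)-p).round(4),(R.inv()*T).as_rotvec(degrees=True).round(2))
E
```

```text
[-0.0171  0.0258  0.03  ] [7.18 5.39 0.01]
```

drive_tool:
  series:
    - [-0.0021,0.0032,0.0037,0.9,0.67,0,255]
    - [-0.0043,0.0064,0.0075,1.8,1.35,0,255]
    - [-0.0064,0.0097,0.0112,2.7,2.02,0,255]
    - [-0.0085,0.0129,0.015,3.6,2.7,0,255]
    - [-0.0107,0.0161,0.0187,4.5,3.37,0,255]
    - [-0.0128,0.0193,0.0225,5.4,4.04,0,255]
    - [-0.015,0.0226,0.0262,6.3,4.7,0,255]
    - [-0.0171,0.0258,0.03,7.18,5.39,0,255]
    - [-0.0171,0.0258,0.03,7.18,5.39,0,255]

```text
t: 7.2
tool_pos: [0.4766, 0.3115, 0.3961]
orientation: [3.139, -0.005, -1.803]
wrist_force: [-0.7, 0.1, -2.1]
grip_width: 0.0098
```

```bash
cat > tilt.py <<'E'
from h import *
def floor(n,lo,hi,cx,cy,r=.06):
    # plane of tray floor near (cx,cy)
    p,d=robot.camera(n); W=world(n,d)
    m=(d>0)&(W[...,2]>lo)&(W[...,2]<hi)&(np.hypot(W[...,0]-cx,W[...,1]-cy)<r)
    q=W[m]; 
    for _ in range(4):
        A=np.c_[q[:,0]-cx,q[:,1]-cy,np.ones(len(q))]; k=np.linalg.lstsq(A,q[:,2],rcond=None)[0]
        e=q[:,2]-A@k; q=q[abs(e)<max(.003,1.5*e.std())]
    print(n,len(q),"slopes deg",np.degrees(np.arctan(k[:2])).round(2),"z",k[2].round(4)); return p,d,W
E
python3 - <<'E'
from tilt import *
print({k:np.round(v,3) for k,v in robot.observe().items() if k in("wrist_force","tool_pos","orientation")})
for n in("top","scene"): p,d,W=floor(n,.16,.24,.575,.24,.05)
E
```

```text
{'tool_pos': array([0.477, 0.311, 0.396]), 'orientation': array([ 3.139, -0.005, -1.803]), 'wrist_force': array([-0.663,  0.06 , -2.099])}
top 917 slopes deg [-0.69  0.48] z 0.1854
scene 549 slopes deg [-0.63  0.01] z 0.1866
```

drive_tool:
  series:
    - [0.006,-0.0012,0,0,0,0,255]
    - [0.018,-0.0035,0,0,0,-0.5,255]
    - [0.036,-0.007,0,0,0,-1,255]
    - [0.058,-0.0113,0,0,0,-1.7,255]
    - [0.083,-0.0161,0,0,0,-2.5,255]
    - [0.108,-0.021,0,0,0,-3.2,255]
    - [0.133,-0.0258,0,0,0,-4,255]
    - [0.158,-0.0307,0,0,0,-4.7,255]
    - [0.183,-0.0355,0,0,0,-5.5,255]
    - [0.208,-0.0404,0,0,0,-6.2,255]
    - [0.233,-0.0452,0,0,0,-7,255]
    - [0.256,-0.0497,0,0,0,-7.6,255]

```text
t: 8.3
tool_pos: [0.4658, 0.0477, 0.3982]
orientation: [3.139, -0.002, -1.671]
wrist_force: [0.6, -0.2, -0.5]
grip_width: 0.0096
```

```bash
python3 - <<'E'
from peel import *
s=robot.observe(); print(s["tool_pos"],s["orientation"])
# commanded frame: pose after 7.6deg turn
R=Ro.from_euler('xyz',[np.pi,0,-1.804+np.radians(7.6)])
R1=Ro.from_euler('xyz',[np.pi,0,-1.804])
p=np.array([.478,.311,.398])+R1.apply([.256,-.0497,0]); print(p)
q=np.array([.4575,-.1727,.348]); print(R.inv().apply(q-p).round(4), R.inv().apply(q-s["tool_pos"]).round(4))
E
```

```text
[0.46583425 0.04773368 0.3981882 ] [ 3.13892458e+00 -2.18703749e-03 -1.67116919e+00]
[0.46719418 0.0504442  0.398     ]
[ 0.223  -0.0128  0.05  ] [ 0.2202 -0.0138  0.0502]
```

drive_tool:
  series:
    - [0.025,-0.0015,0.001,0,0,-0.8,255]
    - [0.05,-0.003,0.003,0,0,-1.6,255]
    - [0.075,-0.0045,0.007,0,0,-2.4,255]
    - [0.1,-0.006,0.012,0,0,-3.2,255]
    - [0.124,-0.0072,0.018,0,0,-4,255]
    - [0.147,-0.0085,0.025,0,0,-4.7,255]
    - [0.168,-0.0098,0.032,0,0,-5.3,255]
    - [0.186,-0.011,0.039,0,0,-5.8,255]
    - [0.201,-0.0118,0.045,0,0,-6.2,255]
    - [0.212,-0.0123,0.048,0,0,-6.4,255]
    - [0.219,-0.0126,0.05,0,0,-6.5,255]
    - [0.222,-0.0128,0.05,0,0,-6.6,255]

```text
t: 9.3
tool_pos: [0.4561, -0.1734, 0.3481]
orientation: [3.138, -0.002, -1.558]
wrist_force: [-1.0, 0.2, -1.0]
grip_width: 0.0093
```

drive_tool:
  series:
    - [0,0,0,0,0,0,255]
    - [0,0,0,0,0,0,255]
    - [0,0,0,0,0,0,255]
    - [0,0,0,0,0,0,255]

```text
t: 9.63
tool_pos: [0.457, -0.1715, 0.3486]
orientation: [3.139, -0.002, -1.555]
wrist_force: [0.4, -0.9, -1.3]
grip_width: 0.0093
```

```bash
python3 - <<'E'
from tilt import *
print({k:np.round(v,4) for k,v in robot.observe().items() if k in("wrist_force","tool_pos","orientation")})
p,d,W=floor("top",.11,.17,.57,-.22,.05); np.save("pics/td6.npy",d)
cv2.imwrite("pics/f1.png",cv2.resize(p[160:330,310:480],None,fx=3.5,fy=3.5,interpolation=cv2.INTER_CUBIC)[:,:,::-1])
p,d,W=floor("scene",.11,.17,.57,-.22,.05); np.save("pics/sd6.npy",d)
cv2.imwrite("pics/f2.png",cv2.resize(p[190:350,170:350],None,fx=3.5,fy=3.5,interpolation=cv2.INTER_CUBIC)[:,:,::-1])
E
```

```text
{'tool_pos': array([ 0.457 , -0.1715,  0.3486]), 'orientation': array([ 3.1387e+00, -2.3000e-03, -1.5553e+00]), 'wrist_force': array([ 0.4046, -0.8578, -1.2939])}
top 122 slopes deg [-11.97  -3.6 ] z 0.1454
scene 659 slopes deg [-1.44  0.16] z 0.1384
```

View pics/f1.png

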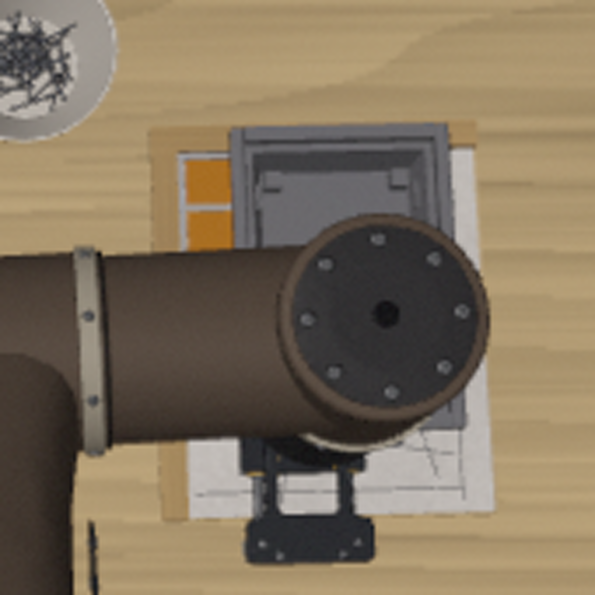

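View pics/f2.png

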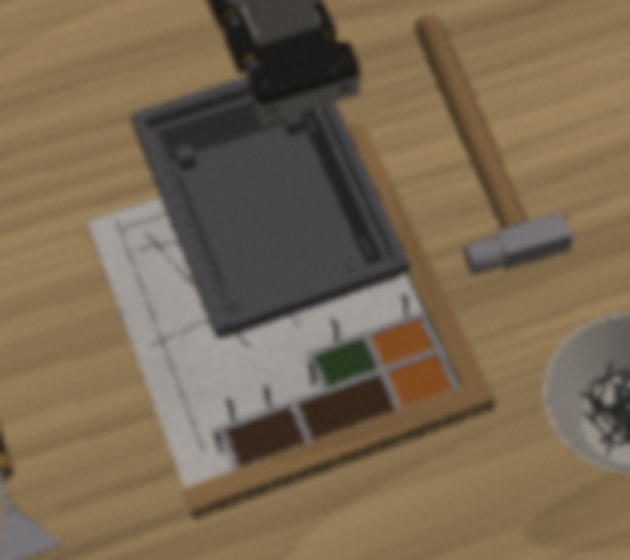

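```bash
cat > fit.py <<'E'
from h import *
from scipy.optimize import least_squares
from scipy.spatial.transform import Rotation as Ro
def fit6(O,x0,free=6,w=None):
    f=lambda x:np.concatenate([proj(n,Ro.from_rotvec([*x[4:6],x[3]] if len(x)>4 else [0,0,x[2]]).apply(X)+([*x[:3]] if len(x)>4 else [x[0],x[1],0]))-uv for n,X,uv in O])
    r=least_squares(f,x0,loss='soft_l1'); return r.x,f(r.x).reshape(-1,2)
t=lambda a,b,f,u0,v0:((a-(f-1)/2)/f+u0,(b-(f-1)/2)/f+v0)
E
python3 - <<'E'
from fit import *
a=lambda u,v:t(u,v,3.5,310,160); b=lambda u,v:t(u,v,3.5,170,190)
X,Y=.105,.075
T=[("top",(X,Y,.045),a(231,128)),("top",(X,-Y,.045),a(448,124)),("top",(-X,-Y,.045),a(466,428)),("scene",(-X,-Y,.045),b(133,118)),("scene",(X,-Y,.045),b(218,333-4)),("scene",(X,Y,.045),b(407,268))]
x,e=fit6(T,[.56,-.217,.13,0,0,0]); print(x[:3].round(4),np.degrees(x[3:]).round(2),e.round(1).tolist())
X,Y=.15,.125
B=[("top",(X,Y,.018),a(148,128)),("top",(X,-Y,.018),a(477,122)),("top",(-X,-Y,.006),a(495,512)),("scene",(-X,-Y,.006),b(90,222)),("scene",(X,Y,.018),b(494,402)),("scene",(X,-Y,.018),b(188,490))]
for S in(B,B[:3],B[3:]):
    x,e=fit6(S,[.56,-.217,0]); print(x[:2].round(4),np.degrees(x[2]).round(2),e.round(1).tolist())
E
```

```text
[ 0.5577 -0.2156  0.1314] [ 0.74 -2.28 -0.91] [[-0.2, 0.2], [0.6, -0.4], [0.1, 0.5], [0.1, -0.1], [-0.5, 0.4], [1.9, -0.1]]
[ 0.5552 -0.2163] 0.52 [[0.9, -0.3], [0.1, 0.2], [0.2, 1.5], [-0.3, -0.5], [1.0, -0.2], [1.2, 6.0]]
[ 0.5561 -0.2155] 0.9 [[0.3, -0.3], [-0.5, -0.5], [0.2, 0.8]]
[ 0.5523 -0.2164] -0.23 [[-0.1, -1.8], [0.1, -0.3], [-0.0, 4.8]]
```

```bash
python3 - <<'E'
from h import *
def pl(W,m,cx,cy,lab):
    q=W[m]
    for _ in range(5):
        A=np.c_[q[:,0]-cx,q[:,1]-cy,np.ones(len(q))]; k=np.linalg.lstsq(A,q[:,2],rcond=None)[0]
        e=q[:,2]-A@k; q=q[abs(e)<max(.002,2*e.std())]
    print(lab,len(q),np.degrees(np.arctan(k[:2])).round(2),k[2].round(4),"rms",e.std().round(4))
def box(W,x0,x1,y0,y1,z0,z1): return (W[...,0]>x0)&(W[...,0]<x1)&(W[...,1]>y0)&(W[...,1]<y1)&(W[...,2]>z0)&(W[...,2]<z1)
W=world("scene",np.load("pics/scene0.npy"))
pl(W,box(W,.47,.61,-.29,-.15,-.01,.025),.556,-.217,"sheet scene")
pl(W,box(W,.47,.66,.19,.30,.095,.115),.565,.244,"old tray floor scene (level)")
W0=world("top",np.load("pics/top0.npy"))
pl(W0,box(W0,.47,.61,-.29,-.15,-.01,.025),.556,-.217,"sheet top")
W=world("scene",np.load("pics/sd6.npy"))
pl(W,box(W,.49,.635,-.265,-.165,.125,.155),.556,-.217,"floor now scene")
pl(W,box(W,.44,.68,-.30,-.13,.168,.20),.556,-.217,"rim now scene")
W=world("top",np.load("pics/td6.npy"))
pl(W,box(W,.59,.63,-.265,-.165,.125,.155),.61,-.217,"floor far top")
pl(W,box(W,.655,.67,-.29,-.14,.165,.20),.661,-.217,"rim far end top")
pl(W,box(W,.50,.67,-.294,-.284,.165,.20),.56,-.29,"rim -y side top")
E
```

```text
sheet scene 1748 [ 0.35 -0.03] 0.0083 rms 0.0026
old tray floor scene (level) 1258 [0.31 0.34] 0.1027 rms 0.0027
sheet top 2429 [0.08 0.07] 0.0067 rms 0.0026
floor now scene 1339 [-1.07  0.38] 0.1388 rms 0.0023
rim now scene 1166 [-0.07 -0.24] 0.1777 rms 0.005
floor far top 431 [-3.55 -0.5 ] 0.1372 rms 0.0025
rim far end top 170 [-14.18   0.63] 0.1782 rms 0.0018
rim -y side top 40 [-2.68 30.56] 0.1782 rms 0.0027
```

drive_tool:
  series:
    - [0,0.0005,0.0025,0.12,0,0,255]
    - [0.0002,0.0012,0.006,0.28,0,0,255]
    - [0.0003,0.002,0.01,0.45,0,0,255]
    - [0.0005,0.0028,0.014,0.65,0,0,255]
    - [0.0006,0.0036,0.018,0.85,0,0,255]
    - [0.0008,0.0044,0.022,1.05,0,0,255]
    - [0.0009,0.0052,0.026,1.2,0,0,255]
    - [0.001,0.0057,0.0285,1.3,0,0,255]
    - [0.001,0.006,0.03,1.4,0,0,255]
    - [0.001,0.006,0.03,1.4,0,0,255]
    - [0.001,0.006,0.03,1.4,0,0,255]
    - [0.001,0.006,0.03,1.4,0,0,255]

```text
t: 10.73
tool_pos: [0.451, -0.1731, 0.3185]
orientation: [-3.12, -0.002, -1.556]
wrist_force: [-0.1, 0.1, -1.6]
grip_width: 0.0093
```

```bash
cat > chk.py <<'E'
from h import *
import sys
i=sys.argv[1]
def pl(W,m,cx,cy,lab):
    q=W[m]
    for _ in range(5):
        A=np.c_[q[:,0]-cx,q[:,1]-cy,np.ones(len(q))]; k=np.linalg.lstsq(A,q[:,2],rcond=None)[0]
        e=q[:,2]-A@k; q=q[abs(e)<max(.002,2*e.std())]
    print(lab,len(q),np.degrees(np.arctan(k[:2])).round(2),k[2].round(4),"rms",e.std().round(4))
def box(W,x0,x1,y0,y1,z0,z1): return (W[...,0]>x0)&(W[...,0]<x1)&(W[...,1]>y0)&(W[...,1]<y1)&(W[...,2]>z0)&(W[...,2]<z1)
print({k:np.round(v,4) for k,v in robot.observe().items() if k in("wrist_force","tool_pos","orientation","t")})
p,d=robot.camera("scene");W=world("scene",d)
pl(W,box(W,.49,.635,-.265,-.165,.095,.125),.556,-.217,"floor now scene")
cv2.imwrite(f"pics/s{i}.png",p[:,:,::-1])
a=cv2.resize(p[195:345,170:330],None,fx=2.5,fy=2.5,interpolation=cv2.INTER_CUBIC)
p,d=robot.camera("top");cv2.imwrite(f"pics/t{i}.png",p[:,:,::-1])
b=cv2.resize(p[180:330,330:480],None,fx=2.5,fy=2.5,interpolation=cv2.INTER_CUBIC)
cv2.imwrite(f"pics/g{i}.png",np.hstack([a,b])[:,:,::-1])
E
python3 chk.py 7
```

```text
{'t': np.float64(10.7333), 'tool_pos': array([ 0.451 , -0.1731,  0.3185]), 'orientation': array([-3.1203e+00, -2.4000e-03, -1.5561e+00]), 'wrist_force': array([-0.1409,  0.0551, -1.6025])}
floor now scene 1267 [0.56 0.06] 0.1113 rms 0.0023
```

View pics/g7.png

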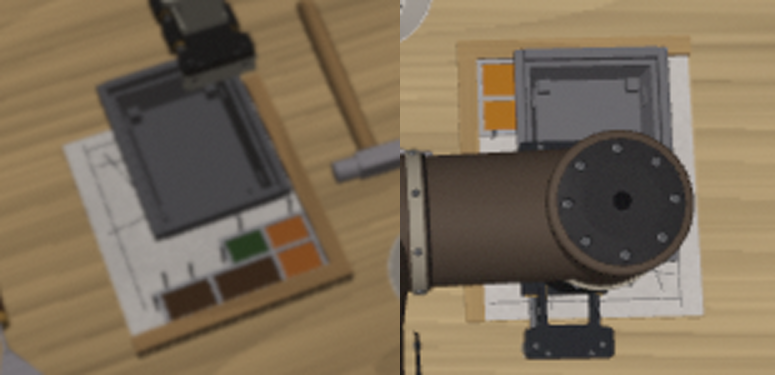

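View pics/s7.png

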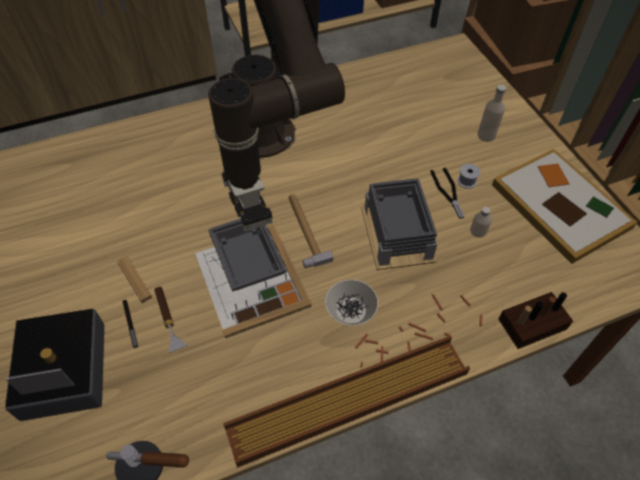

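drive_tool:
  series:
    - [0,0,0,0,0,0,255]
    - [0,0,0,0,0,0,255]
    - [0,0,0,0,0,0,255]
    - [0,0,0,0,0,0,255]
    - [0,0,0,0,0,0,255]
    - [0,0,0,0,0,0,255]

```text
t: 11.33
tool_pos: [0.4509, -0.1731, 0.3184]
orientation: [-3.121, -0.002, -1.556]
wrist_force: [0.0, -0.6, -1.5]
grip_width: 0.0096
```

```bash
python3 chk.py 8; python3 - <<'E'
from h import *
p,d=robot.camera("top"); W=world("top",d)
m=(abs(W[...,2]-.124)<.012)&(abs(W[...,0]-.565)<.14)&(abs(W[...,1]-.244)<.12)&(d>0)
q=W[m]; print("stack rim z",np.median(q[:,2]).round(4),len(q),cv2.minAreaRect((q[:,:2]*1000).astype(np.float32)))
a=cv2.imread("pics/top0.png").astype(int);b=p[:,:,::-1].astype(int)
D=(abs(a-b).max(-1)>40).astype(np.uint8); k,l,s,c=cv2.connectedComponentsWithStats(D)
print([(s[i,:5].tolist()) for i in range(1,k) if s[i,4]>40])
E
```

```text
{'t': np.float64(11.3333), 'tool_pos': array([ 0.4509, -0.1731,  0.3184]), 'orientation': array([-3.1206e+00, -2.3000e-03, -1.5561e+00]), 'wrist_force': array([ 0.0344, -0.6145, -1.536 ])}
floor now scene 1239 [ 0.46 -0.04] 0.111 rms 0.0023
stack rim z 0.1238 1737 ((566.2664184570312, 245.51365661621094), (152.04869079589844, 211.0601806640625), 76.76553344726562)
[[176, 191, 83, 84, 683], [209, 203, 239, 277, 22135], [382, 218, 16, 14, 149], [192, 220, 15, 48, 53], [236, 222, 18, 66, 78], [0, 350, 63, 60, 1929], [297, 438, 35, 9, 185], [345, 443, 7, 15, 55], [294, 444, 12, 11, 72], [354, 460, 10, 12, 91]]
```

View pics/t8.png

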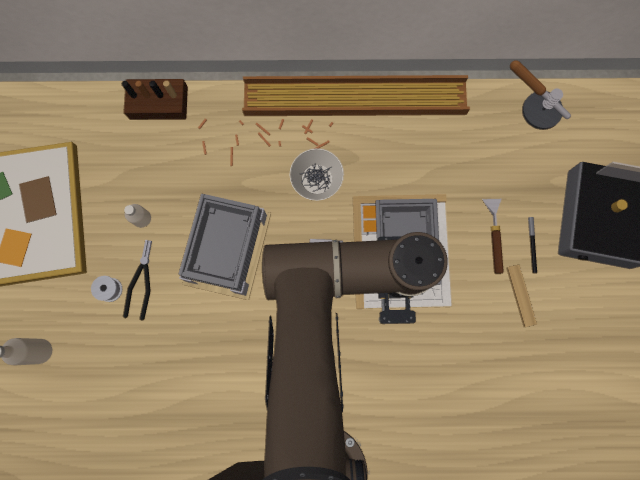

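The tray is held still and level over the sheet, the remaining stack's rim reads about 125 mm (still down), and nothing else has moved. I'm handing in now.

```bash
python3 -c "
from rig import robot
print(robot.hand_in())"
```

```text
the job is handed in; nothing more can be done
None
```

The top tray is off the stack and held over the middle of the pattern sheet. I handed the job in at about 11.4 s with the arm still and the grip at 50 N.

I gripped the short-side rim near corner c3 (the −x, +y corner). I turned the tray about 6° about the opposite corner, which peeled c3 up about 26 mm. I then tilted it further while lifting it clear and carried it over the sheet. A 1.4° sag at the far end showed up over the board, so I tilted the tool to level it.

Last checks:
- **Centring:** the tray centre works out at about (0.556, −0.217) m from the arm's position. The sheet middle measured about (0.556, −0.216) m.
- **Height:** the underside is about 0.106 m above the table, so about 10 cm above the sheet.
- **Level:** the depth images show a remaining tilt of about 0.3° or less once the camera's own slope error is taken out.
- **Other trays:** the rim of the remaining stack reads 124 mm against 125 mm expected, in the same place as before, so the five lower trays stayed down.
- **Bystanders:** before and after pictures show no tool moved. The arm partly hides the hammer in the last overhead picture, but it looked in place in the scene-camera picture just before.
- **Force:** the largest wrist force I saw was about 6 N during the peel.

**Disagreement:** the two cameras put the board centre up to 4 mm apart in x (8 mm in a rougher first fit, some picked corners fitted poorly). I relied mainly on the top camera.

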